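Load four parts into their measuring nests

TASK

Load the fixtures for the next measuring run: put the turned flange, the L-shaped bracket, the ball bearing and the upright steel gauge block each into the nest whose pocket is cut for it, sitting flat on the pocket floor, the flange hub up, the block still upright, and the bracket with its upright wall towards the nest's stop bar. Do not shift the black reference ball stand; the machine has been qualified on it.

Things in the scene. Friction and masses are not known exactly. Their poses are not given: they have to be found in the camera images.
- flange: Turned steel flange, loose: a disc 57 mm across and 11 mm thick with a round hub 31 mm across on top, 24 mm high overall; stands hub up. Best held by the hub (from 11 to 24 mm above its underside). Origin: centre of its underside; z up through the hub.
- ball_bearing: Ball bearing, loose: bright steel ring 35 mm across, 11 mm thick, with black seals; lies flat. Hold it by its outer rim. Origin: centre of its underside; z is its axis, up.
- bracket_wall (a point): Milled aluminium L-shaped bracket, loose: foot 40 by 60 mm, 10 mm thick; at one end, flush with it, an upright wall 12 mm thick, 40 mm wide, 42 mm high overall, with a bore. Best held by the top of the wall, across its 12 mm. This point: on the underside below the middle of the wall, 24 mm from the foot's centre; x across the foot, y along it from its free end to the wall, z up.
- block_foot (a point): Plain steel gauge block, loose: stands upright on its narrow face, 9 mm thick (x), 35 mm long (y), 30 mm high. Hold it across its 9 mm. This point: centre of its underside; x across the thickness, y along its length, z up. Both ways round are equal.
- flange_nest: Nest of the flange: the larger round pocket, 65 mm across, 4 mm deep, in a plate 78 mm square. Fixed aluminium plate, top 14 mm above the worktop, black pocket floor at 10 mm. Origin: under the pocket's centre at worktop height; z up.
- bearing_nest: Nest of the bearing: the smaller round pocket, 43 mm across, 4 mm deep, in a plate 60 mm square. Fixed aluminium plate, top 14 mm above the worktop, black pocket floor at 10 mm. Origin: under the pocket's centre at worktop height; z up.
- bracket_nest: Nest of the bracket: pocket 48 mm (x) by 68 mm (y), 4 mm deep, in a plate 62 mm wide from y = -49 to +57 mm; a steel stop bar across it at y = +41 to +50 mm, its top at 26 mm. The bracket's point under its wall belongs at y = +24 mm. Fixed aluminium plate, top 14 mm above the worktop, black pocket floor at 10 mm. Origin: under the pocket's centre at worktop height; z up.
- block_nest: Nest of the gauge block: narrow slot-like pocket 17 mm (x) by 43 mm (y), 6 mm deep, in a plate 46 by 66 mm. Both ways round are equal. Fixed aluminium plate, top 14 mm above the worktop, black pocket floor at 8 mm. Origin: under the pocket's centre at worktop height; z up.
- reference_stand: Black calibration stand, loose, 0.8 kg, with a round foot 83 mm across and a column with ball and tip 187 mm high, in the middle of the work; must stay where it stands. Origin: centre of the foot's underside.
Mind the look-alikes: they are no part of the job. What is shaped like the part that bears block_foot but green is not meant. Several things look just like the part that bears bracket_wall: the one meant starts farthest to the robot's right.

How it is judged (in metres and radians):
At the end, for the whole second after the job is handed in: Each part sits in its own nest: within 8 mm of the middle, within 2 mm of the pocket floor, tilted under 0.06 rad; the bracket along its pocket within 0.2 rad, wall at the stop bar's end; the gauge block along its slot within 0.35 rad (horizontal distance between flange and flange_nest below 0.008 m and z of flange in the frame of flange_nest between 0.007 and 0.012 m and angle between each of flange, ball_bearing, bracket_wall, block_foot's own z axis and vertical below 0.06 rad and horizontal distance between ball_bearing and bearing_nest below 0.008 m and z of ball_bearing in the frame of bearing_nest between 0.007 and 0.012 m and z of bracket_wall in the frame of bracket_nest between 0.007 and 0.012 m and horizontal distance between block_foot and block_nest below 0.008 m and z of block_foot in the frame of block_nest between 0.005 and 0.01 m and angle between the y axis of bracket_wall and the y axis of bracket_nest, either way round below 0.2 rad and y of bracket_wall in the frame of bracket_nest between 0.016 and 0.032 m and x of bracket_wall in the frame of bracket_nest between -0.008 and 0.008 m and angle between the y axis of block_foot and the y axis of block_nest, either way round below 0.35 rad); the robot touches nothing.
It fails at once if the reference ball stand is shifted by more than 10 mm or tipped (distance of reference_stand from where it was at the start of the episode above 0.01 m or angle between reference_stand's own z axis and vertical above 0.1 rad).
It also fails if it takes over 115 s, if anything falls off the work surface, if the arm or the gripper's body presses on something with over 40 N, if the wrist force passes 120 N, or if a joint passes its speed limit or range.

ROBOT

A 7-joint arm with a two-finger parallel gripper is mounted at the origin on a cart in front of the work surface, level with it; the furniture and walls round the work are solid. World frame = base frame: x ahead of the robot, y to its left, z up, the work surface at z = 0. Lengths are in m, angles in degrees, forces in N, time in s.
With the tool pointing down it reaches from about 0.425 to 0.95 m from the base axis. Payload 16.7 kg.
Tool frame: the origin (TCP) lies at the very end of the fingers, on their centre line; the grasp point (between the pads) lies 19 mm behind it; z points along the fingers, y is the direction in which the jaws open and shut (so a half turn about z gives the same grasp; the last joint's range is limited). The gripper opens to 94 mm and grips with 3 to 60 N. Pads are 16 mm wide; open, the fingers measure 119 mm over their backs; the gripper's body (75 mm by 177 mm) begins 78 mm behind the grasp point.
Start: joints at [-82.592, 24.414, 4.234, 92.017, -1.954, 63.644, -3.845], TCP at [0.186, 0.649, 0.205] pointing down, gripper open.
Joint ranges: [-163.25, 163.25], [-28.42, 122.38], [-70.27, 78.77], [12.13, 141.07], [-58.53, 238.53], [9.26, 117.41], [-156.51, 156.51]. Speed limits (degrees/s): [108.29, 108.29, 136.94, 136.94, 172.46, 172.46, 172.46].

INTERFACE

Orientations are given as a 3x3 rotation matrix whose columns are the frame's x, y, z axes.
In Python, from rig import robot, cams, ticket gives the robot as it stands.
- The arm moves only by the shell command python3 -m pendant 'ROWS' [FORCE]. ROWS is JSON, a list of rows, each a list of 5 numbers: the gripper command: -1 is fully open, 1 is shut, values between are in proportion, then the shift along the tool's x, y, z in units of 0.8 m (1.0 is 0.8 m), then the turn about the tool's z in units of 90 degrees (1.0 is 90 degrees). In form: [[fingers, x, y, z, twist], ...]. A call has 1 to 12 rows; each row shifts and turns the commanded pose from where the row before left it, along the tool's axes as they then stand; what a row does not reach is not made up. A row lasts 1/10 s, in which the tool goes at most 50 mm and 8.59 degrees, less where a joint would pass 70% of its speed; a pose out of reach is approached as far as the arm can. A call with a number of a shift or a turn outside -1 to 1 is refused whole. A call with a gripper value outside its range is refused whole. The fingers move at their own pace and stop on an object; FORCE is the grip in N (left out, the last holds). Time passes only in rows, so rows that do not move let the fingers close. It gives the time, the measured TCP pose, the force and the opening at its end, in the units of the state.
- robot.observe(): the state, without advancing time (a new reading comes with each control period).
- cams.camera(name): name is "scene" or "side" or "wrist"; returns (picture, depth): 480x640x3 uint8, red, green, blue; 480x640 float32, m along the optical axis (not along the pixel's ray), 0 where there is no reading.
- cams.camera_model(name): a dict with "intrinsics" (3x3 intrinsics, pixels), "R" (3x3) and "t" (3): a world point X has camera coordinates R X + t. Camera axes: x right, y down, z forward; pixel columns grow to the right and rows downward; lengths in m; the calibration is good to about 2 mm. The wrist camera is an equidistant fisheye: a pixel r from the principal point sees the ray r / f radians off the axis. A picture is of the moment at which its call begins: read the wrist's pose just before it. camera_model takes no time and is no camera call; for the wrist camera it gives the pose at the moment of the call.
- ticket.sign_off(): hands the job in, once; it reports no verdict.
The state is a dict: "t": time; "joint_pos": joint angles; "joint_vel": joint speeds; "effort": joint torques, N m; "tcp_pos": TCP position; "orientation": TCP orientation; "force": force on the tool from outside, world axes, zero at the start; "wrist_torque": the same for the moment, N m; "grip_width": finger opening in m.
Only numpy, scipy, OpenCV 4.12 (cv2) and the standard library are available. Lean on these libraries where they do the work, as an engineer would, in place of code of your own. Each camera call takes 0.05 s, during which the arm holds its last target.

## Working session

There is one attempt and no reset: what is moved stays moved. The work goes in short steps, Python scripts to look and compute and a shell command to move; the robot and the scene stay as the last step left them, time stands still between calls to the robot, and variables do not carry over. Pictures are saved under pics/ and viewed, and the job is handed in when it is done.

```bash
mkdir -p pics; ls; python3 - <<'E'
from rig import robot,cams,ticket
import cv2,numpy as np
s=robot.observe();print(s)
for n in["scene","side","wrist"]:
    m=cams.camera_model(n);p,d=cams.camera(n)
    cv2.imwrite(f"pics/{n}0.png",p[:,:,::-1]);np.savez(f"{n}0.npz",p=p,d=d,**{k:np.array(m[k]) for k in("intrinsics","R","t")});print(n,m)
E
```

```text
pics
{'t': 0.0, 'joint_pos': array([-82.59103234,  24.44955905,   4.22777424,  92.04978047,
        -1.95175027,  63.64278431,  -3.84435007]), 'joint_vel': array([ 0.08432738, -0.01721654, -0.01267883,  0.01870852, -0.00725665,
        0.06906993, -0.03821444]), 'effort': array([-1.24864546e-03, -9.35828662e+01,  3.66568230e+00, -4.54223228e+01,
       -4.90038190e-02,  1.98076124e-02,  1.27522976e-04]), 'tcp_pos': array([0.1856553 , 0.64853722, 0.20479378]), 'orientation': array([[-9.61395878e-01,  2.75168868e-01, -2.43328496e-04],
       [ 2.75168958e-01,  9.61395136e-01, -1.19888838e-03],
       [-9.59619263e-05, -1.21956280e-03, -9.99999252e-01]]), 'force': array([0.05433582, 0.00913369, 0.25162771]), 'wrist_torque': array([-0.02878491, -0.05057225, -0.01036574]), 'grip_width': 0.0938513460302184}
scene {'intrinsics': array([[602.95715443,   0.        , 320.36768997],
       [  0.        , 602.95715443, 230.3355168 ],
       [  0.        ,   0.        ,   1.        ]]), 'R': array([[-0.57869139, -0.81553941, -0.00342665],
       [-0.59590417,  0.42570345, -0.6809367 ],
       [ 0.55678946, -0.39201025, -0.73233426]]), 't': array([0.32046484, 0.3195881 , 1.53747239])}
side {'intrinsics': array([[518.70635323,   0.        , 319.79587725],
       [  0.        , 518.70635323, 238.41417195],
       [  0.        ,   0.        ,   1.        ]]), 'R': array([[ 0.81187481, -0.5836025 ,  0.01635292],
       [-0.18392288, -0.28224585, -0.94154642],
       [ 0.55410439,  0.76141014, -0.33648615]]), 't': array([-0.41124845,  0.15436414,  0.92537973])}
wrist {'intrinsics': array([[371.64829954,   0.        , 319.31129475],
       [  0.        , 371.64829954, 230.91118616],
       [  0.        ,   0.        ,   1.        ]]), 'R': array([[ 0.27623512,  0.96108898, -0.00146211],
       [ 0.93258447, -0.26767401,  0.24215042],
       [ 0.23233673, -0.06825399, -0.97023762]]), 't': array([-0.6750402 , -0.02450876,  0.39105235])}
```

View pics/scene0.png

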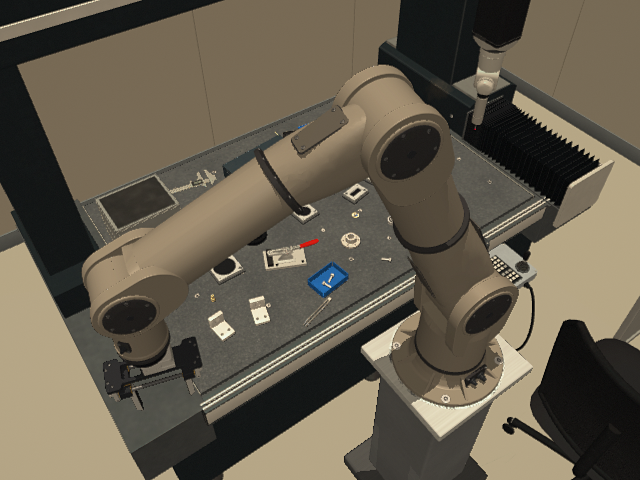

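View pics/side0.png

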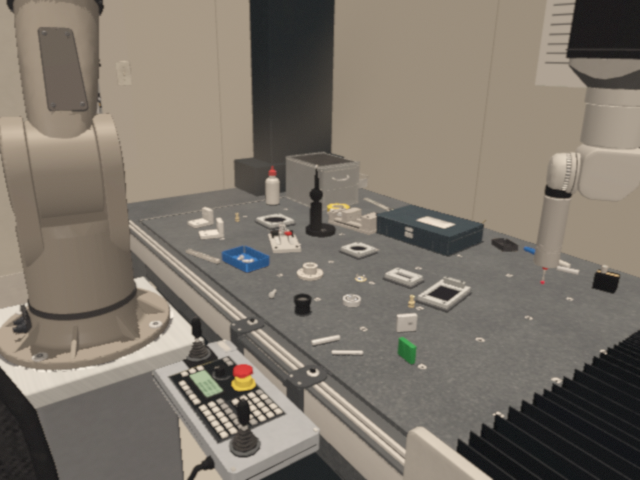

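View pics/wrist0.png

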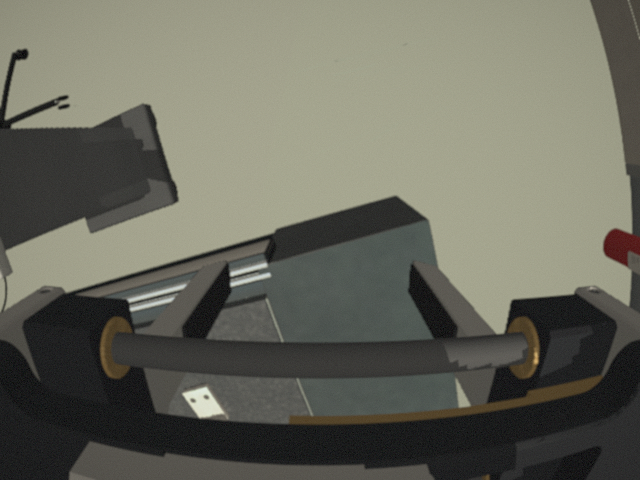

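```bash
cat > h.py <<'E'
import numpy as np,cv2
def load(f):
    z=np.load(f);return z['p'],z['d'],z['intrinsics'],z['R'],z['t']
def ray(u,v,K,R,t,h,fish=False):
    x=(u-K[0,2])/K[0,0];y=(v-K[1,2])/K[1,1]
    if fish:
        r=np.hypot(x,y);k=np.tan(r)/r if r>1e-9 else 1;x*=k;y*=k
    d=R.T@np.array([x,y,1.]);c=-R.T@t
    return c+d*(h-c[2])/d[2]
def proj(X,K,R,t,fish=False):
    p=R@np.asarray(X,float)+t
    if fish:
        r=np.hypot(p[0],p[1]);th=np.arctan2(r,p[2]);return K[0,2]+K[0,0]*th*p[0]/r,K[1,2]+K[1,1]*th*p[1]/r
    return K[0,2]+K[0,0]*p[0]/p[2],K[1,2]+K[1,1]*p[1]/p[2]
E
python3 - <<'E'
from h import *
p,d,K,R,t=load('side0.npz')
c=p[160:380,130:460,::-1];cv2.imwrite('pics/sidecrop.png',cv2.resize(c,None,fx=2.4,fy=2.4,interpolation=2))
for n,u,v in[("br1",205,222),("br2",213,235),("nestL",275,220),("nestred",285,240),("stand",320,230),("sq",358,250),("flange",310,273),("nest3",405,277),("nest4",445,293),("bear",352,300),("blackring",302,305),("block",406,330),("green",407,360),("thing",352,215)]:
    print(n,ray(u,v,K,R,t,0.01).round(3),d[v,u])
print('cam',-R.T@t)
p,d,K,R,t=load('scene0.npz')
c=p[160:350,190:440,::-1];cv2.imwrite('pics/scenecrop.png',cv2.resize(c,None,fx=3,fy=3,interpolation=2))
E
```

```text
br1 [0.405 0.413 0.01 ] 1.457559
br2 [0.377 0.3   0.01 ] 1.3605194
nestL [0.58  0.323 0.01 ] 1.4865834
nestred [0.514 0.164 0.01 ] 1.3341848
stand [0.636 0.18  0.01 ] 1.3947818
sq [0.626 0.005 0.01 ] 1.2700897
flange [ 0.447 -0.046  0.01 ] 0.0
nest3 [ 0.606 -0.177  0.01 ] 1.1248821
nest4 [ 0.617 -0.28   0.01 ] 1.0502687
bear [ 0.44 -0.2   0.01] 1.010541
blackring [ 0.347 -0.163  0.01 ] 0.9661045
block [ 0.445 -0.344  0.01 ] 0.92357373
green [ 0.379 -0.413  0.01 ] 0.829036
thing [0.798 0.241 0.01 ] 1.4602842
cam [-0.15048361 -0.90103049  0.46344358]
```

View pics/sidecrop.png

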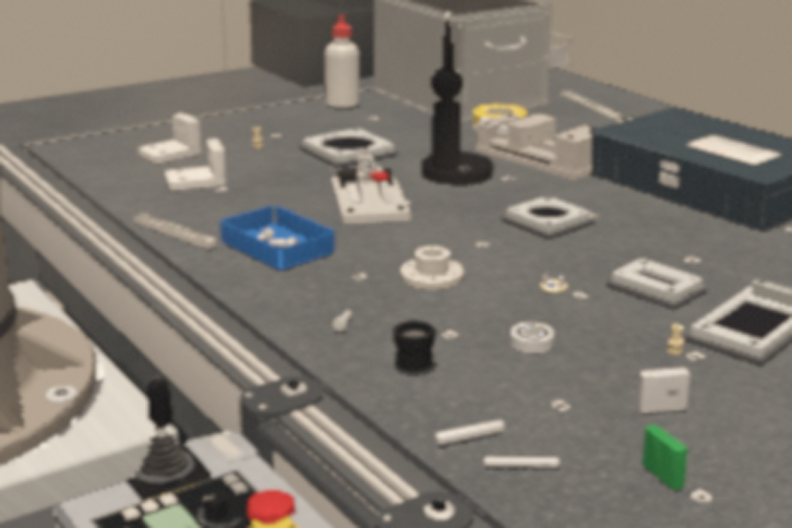

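View pics/scenecrop.png

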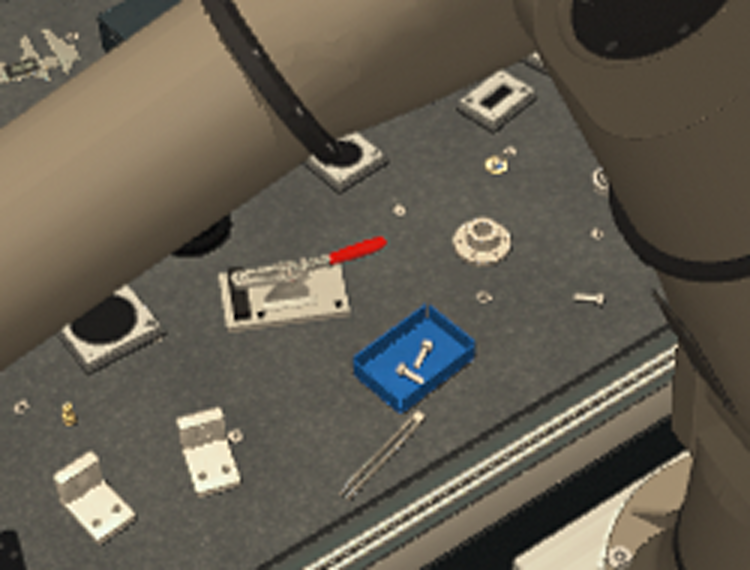

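```bash
python3 - <<'E'
from h import *
def dep(u,v,d,K,R,t):
    z=float(d[v,u]);return (R.T@(np.array([(u-K[0,2])/K[0,0]*z,(v-K[1,2])/K[1,1]*z,z])-t)).round(3)
p,d,K,R,t=load('side0.npz')
for n,u,v in[("probe",550,230),("probetip",544,272),("arm",560,170),("head",600,110),("standtop",317,175),("stand",318,205),("red",290,234),("box",430,235),("vise",380,222)]: print(n,dep(u,v,d,K,R,t),d[v,u])
p,d,K,R,t=load('scene0.npz')
for n,u,v in[("probe",483,85),("probetip",475,128),("probemid",480,110),("block nest",355,185)]: print(n,dep(u,v,d,K,R,t),d[v,u])
E
```

```text
probe [ 0.471 -0.557  0.251] 0.6779187
probetip [ 0.487 -0.551  0.185] 0.7137903
arm [ 0.465 -0.56   0.331] 0.6448262
head [ 0.483 -0.586  0.406] 0.6099854
standtop [0.63  0.189 0.161] 1.3644607
stand [0.626 0.176 0.083] 1.3785924
red [0.47  0.07  0.062] 1.218036
box [ 0.79  -0.075  0.041] 1.2918624
vise [0.77  0.088 0.034] 1.407803
probe [ 0.483 -0.536  0.338] 1.7687762
probetip [ 0.489 -0.553  0.17 ] 1.9025421
probemid [ 0.479 -0.544  0.248] 1.8352356
block nest [ 0.628 -0.19   0.017] 1.9489495
```

```bash
python3 -m pendant '[[-1,0,0,-0.06,-0.09],[-1,0,0,-0.06,-0.088],[-1,-0.033,-0.037,-0.01,0],[-1,-0.033,-0.037,-0.01,0],[-1,-0.033,-0.037,-0.01,0],[-1,-0.033,-0.037,0,0],[-1,-0.033,-0.037,0,0],[-1,-0.033,-0.037,0,0],[-1,-0.033,-0.037,0,0],[-1,-0.033,-0.037,0,0],[-1,-0.033,-0.037,0,0],[-1,-0.033,-0.037,0,0]]' 20
cat > look.py <<'E'
import sys
from rig import robot,cams,ticket
import cv2,numpy as np
def look(n,tag):
    m=cams.camera_model(n);s=robot.observe();p,d=cams.camera(n)
    cv2.imwrite(f"pics/{n}{tag}.png",p[:,:,::-1]);np.savez(f"{n}{tag}.npz",p=p,d=d,**{k:np.array(m[k]) for k in("intrinsics","R","t")})
    print(n,s['t'],s['tcp_pos'].round(4),s['orientation'][:,0].round(3),s['grip_width'].round(4),s['force'].round(1))
if __name__=='__main__':
    for n in sys.argv[2:]: look(n,sys.argv[1])
E
python3 look.py 1 wrist side
```

```text
t: 1.35
tcp_pos: [0.4508, 0.3516, 0.3254]
orientation: [[-1.0, -0.001, -0.0], [-0.001, 1.0, 0.0], [0.0, 0.0, -1.0]]
force: [0.7, 1.1, 0.0]
grip_width: 0.094Traceback (most recent call last):
  File "look.py", line 9, in <module>
    for n in sys.argv[2:]: look(n,sys.argv[1])
                           ~~~~^^^^^^^^^^^^^^^
  File "look.py", line 7, in look
    print(n,s['t'],s['tcp_pos'].round(4),s['orientation'][:,0].round(3),s['grip_width'].round(4),s['force'].round(1))
                                                                        ^^^^^^^^^^^^^^^^^^^^^
AttributeError: 'float' object has no attribute 'round'
```

View pics/wrist1.png

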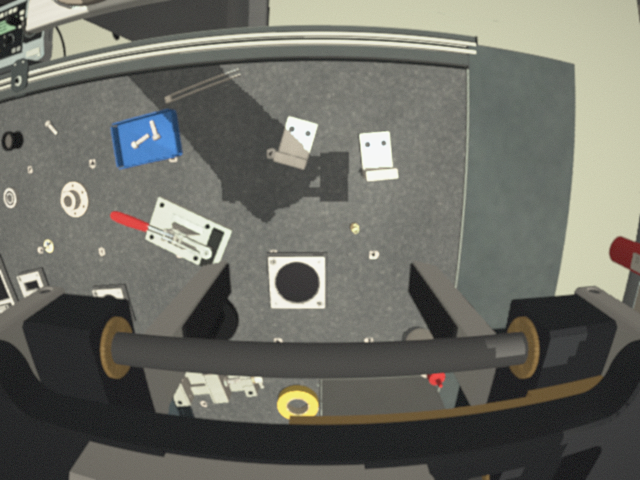

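```bash
sed -i "s/s\['grip_width'\].round(4)/round(float(s['grip_width']),4)/" look.py
cat >> h.py <<'E'
def cloud(f,fish=False):
    p,d,K,R,t=load(f)
    v,u=np.mgrid[0:480,0:640];x=(u-K[0,2])/K[0,0];y=(v-K[1,2])/K[1,1]
    if fish:
        r=np.hypot(x,y)+1e-9;k=np.tan(np.minimum(r,1.4))/r;x=x*k;y=y*k
    P=np.stack([x*d,y*d,d],-1)-t
    W=P@R;W[d<=0]=np.nan
    return p,W
E
python3 - <<'E'
from h import *
p,W=cloud('wrist1.npz',True)
z=W[...,2]
print('table z',np.nanmedian(z[100:250,200:450]))
# bracket
import sys
def reg(n,v0,v1,u0,u1,h0,h1):
    m=np.zeros(z.shape,bool);m[v0:v1,u0:u1]=True
    m&=(z>h0)&(z<h1)
    q=W[m]
    if len(q)<5: print(n,len(q));return
    (c,s,a)=cv2.minAreaRect((q[:,:2]*1000).astype(np.float32))
    print(n,len(q),'c',np.round(c,1),'s',np.round(s,1),'ang',round(a,1),'z',np.median(q[:,2]).round(4),'mean',q[:,:2].mean(0).round(4))
reg('br2 all',110,175,260,325,.006,.06)
reg('br2 foot',110,175,260,325,.006,.015)
reg('br2 wall',110,175,260,325,.03,.06)
reg('br1 wall',120,190,350,410,.03,.06)
reg('fnest',245,315,260,335,.006,.03)
reg('clamp',180,280,90,240,.02,.2)
reg('stand',270,345,190,250,.02,.3)
E
```

```text
table z 2.691195410623996e-05
br2 all 1369 c [383.  321.8] s [41.2 59.7] ang 73.9 z 0.0107 mean [0.3846 0.3214]
br2 foot 1029 c [377.3 323.4] s [41.2 47.8] ang 73.9 z 0.0103 mean [0.3778 0.3233]
br2 wall 320 c [405.5 315.2] s [39.7 12.2] ang 74.8 z 0.0423 mean [0.4053 0.3152]
br1 wall 328 c [423.5 430.7] s [12.4 40.4] ang 7.0 z 0.0421 mean [0.423  0.4302]
fnest 3081 c [578.5 320.4] s [85.6 86.1] ang 0.1 z 0.0114 mean [0.5767 0.3205]
clamp 1574 c [497.2 139.3] s [152.8  59.9] ang 62.9 z 0.0388 mean [0.504  0.1543]
stand 198 c [630.  207.5] s [ 7.6 17.7] ang 83.3 z 0.0606 mean [0.6283 0.2086]
```

```bash
python3 look.py 1 scene side; python3 - <<'E'
from h import *
for f in('side1.npz','scene1.npz'):
    p,W=cloud(f)
    x,y,z=W[...,0],W[...,1],W[...,2]
    def reg(n,x0,x1,y0,y1,h0,h1):
        m=(x>x0)&(x<x1)&(y>y0)&(y<y1)&(z>h0)&(z<h1);q=W[m]
        if len(q)<8: print(n,len(q));return
        (c,s,a)=cv2.minAreaRect((q[:,:2]*1000).astype(np.float32))
        print(n,len(q),'c',np.round(c,1),'s',np.round(s,1),'ang',round(a,1),'z',np.median(q[:,2]).round(4))
    print(f)
    print('floor',np.nanmedian(z[(x>.45)&(x<.55)&(y>-.15)&(y<0)]))
    reg('bracket nest',.52,.75,-.36,-.22,.011,.05)
    reg('bar',.52,.75,-.36,-.20,.02,.05)
    reg('block nest',.55,.68,-.23,-.13,.011,.05)
    reg('bear nest',.57,.68,-.05,.06,.011,.05)
    reg('fl nest',.53,.64,.26,.38,.011,.05)
    reg('flange hub',.40,.50,-.09,0,.02,.05)
    reg('bearing',.39,.48,-.24,-.16,.008,.05)
    reg('block',.41,.49,-.38,-.31,.022,.05)
    reg('stand',.55,.7,.1,.25,.03,.3)
E
```

```text
scene 1.4 [0.4554 0.3459 0.3256] [-1.     0.006 -0.002] 0.094 [ 3.4 -6.5 -0.9]
side 1.45 [0.4535 0.3483 0.3257] [-1.     0.006 -0.001] 0.0939 [-0.8  0.1  0.2]
side1.npz
floor 0.0007379802770810808
bracket nest 675 c [ 599.3 -282.4] s [139.5  67.2] ang 14.8 z 0.0143
bar 108 c [ 593.2 -278.7] s [133.9  44.4] ang 8.6 z 0.0244
block nest 281 c [ 603.4 -172.4] s [53.6 69.1] ang 14.0 z 0.0142
bear nest 218 c [628.6   9.1] s [63.8 62.9] ang 7.5 z 0.0138
fl nest 222 c [577.1 320.6] s [83.5 86.1] ang 0.3 z 0.0134
flange hub 80 c [450.5 -38.6] s [32.2 28.5] ang 56.0 z 0.0242
bearing 121 c [ 441.  -195.6] s [33.9 31.5] ang 50.2 z 0.0109
block 136 c [ 455.7 -330.8] s [13.3 36.1] ang 63.4 z 0.0281
stand 498 c [625.2 188.1] s [30.6 34.9] ang 50.2 z 0.0858
scene1.npz
floor -0.0004269844938981693
bracket nest 254 c [ 603.7 -280.3] s [138.6  70.5] ang 15.5 z 0.0144
bar 41 c [ 597.6 -277.9] s [129.3  61.3] ang 14.2 z 0.0238
block nest 127 c [ 602.7 -170.5] s [50.3 77.1] ang 15.6 z 0.0135
bear nest 157 c [628.4  12.9] s [64.5 66.9] ang 6.0 z 0.0138
fl nest 353 c [577.5 322.4] s [85.7 84.1] ang 0.7 z 0.0136
flange hub 47 c [450.6 -36.2] s [26.7 35.9] ang 52.9 z 0.023
bearing 50 c [ 440.8 -194.5] s [34.1 33.2] ang 75.2 z 0.0109
block 27 c [ 456.2 -329.9] s [10.5 43.4] ang 55.6 z 0.0268
stand 342 c [625.8 195.7] s [35.  30.5] ang 63.9 z 0.087
```

View pics/scene1.png

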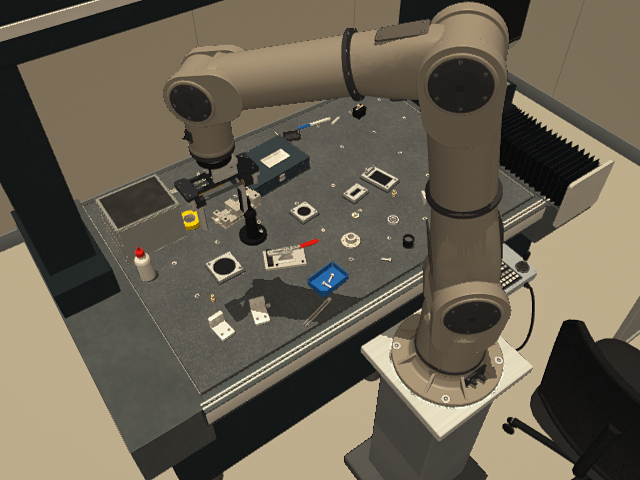

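```bash
python3 -m pendant '[[-1,0.03,-0.02,0,0],[-1,0.03,-0.02,0,0],[-1,0,0,0.028,-0.091],[-1,0,0,0.028,-0.091],[-1,0,0,0.028,-0.091],[-1,0,0,0.028,-0.091],[-1,0,0,0.028,-0.091],[-1,0,0,0.028,-0.091],[-1,0,0,0.028,-0.091],[-1,0,0,0.028,-0.091],[-1,0,0,0.02,-0.091],[-1,0,0,0,0]]'; python3 look.py 2 wrist;python3 -c "
from rig import robot;print(robot.observe()['joint_pos'].round(1))"
```

```text
t: 2.7
tcp_pos: [0.4004, 0.3209, 0.1284]
orientation: [[-0.276, -0.961, -0.003], [-0.961, 0.276, -0.002], [0.003, 0.002, -1.0]]
force: [-0.4, 0.0, 0.6]
grip_width: 0.0936
wrist 2.7 [0.4004 0.3209 0.1284] [-0.276 -0.961  0.003] 0.0936 [-0.4  0.   0.6]
[-50.   14.5   4.8 116.9  -1.6  48.7 119.4]
```

View pics/wrist2.png

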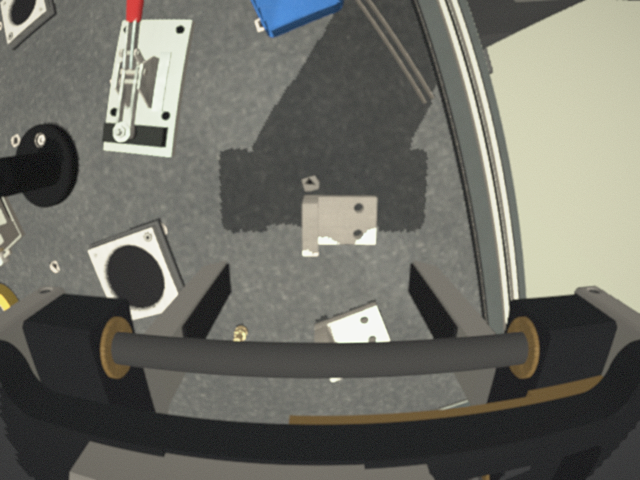

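```bash
python3 -m pendant '[[-1,0,0,0,0.095],[-1,0,0,0,0.095],[-1,0,0,0,0.095],[-1,0,0,0,0.095],[-1,0,0,0,0.095],[-1,0,0,0,0.095],[-1,0,0,0,0.095],[-1,0,0,0,0.095],[-1,0,0,0,0.095],[-1,0,0,0,0.095],[-1,0,0,0,0.095],[-1,0,0,0,0.095]]'; python3 -m pendant '[[-1,0,0,0,0.095],[-1,0,0,0,0.095],[-1,0,0,0,0.095],[-1,0,0,0,0.095],[-1,0,0,0,0.095],[-1,0,0,0,0.095],[-1,0,0,0,0.095],[-1,0,0,0,0.095],[-1,0,0,0,0.095],[-1,0,0,0,0],[-1,0,0,0,0]]'; python3 look.py 3 wrist
cat >> h.py <<'E'
def reg(W,n,x0,x1,y0,y1,h0,h1):
    x,y,z=W[...,0],W[...,1],W[...,2]
    m=(x>x0)&(x<x1)&(y>y0)&(y<y1)&(z>h0)&(z<h1);q=W[m]
    if len(q)<8: print(n,len(q));return
    (c,s,a)=cv2.minAreaRect((q[:,:2]*1000).astype(np.float32))
    print(n,len(q),'c',np.round(c,1),'s',np.round(s,1),'ang',round(a,1),'z',np.median(q[:,2]).round(4),'mean',(1000*q[:,:2].mean(0)).round(1))
E
python3 - <<'E'
from h import *
for f in('wrist2.npz','wrist3.npz'):
    p,W=cloud(f,True)
    reg(W,'wall',.37,.44,.28,.34,.035,.06)
    reg(W,'all',.33,.44,.28,.36,.006,.06)
    reg(W,'fnest',.52,.63,.27,.37,.012,.04)
E
```

```text
t: 3.95
tcp_pos: [0.402, 0.3221, 0.1315]
orientation: [[-0.871, 0.492, 0.001], [0.492, 0.871, 0.002], [0.0, 0.002, -1.0]]
force: [-0.1, 0.2, -0.3]
grip_width: 0.0942
t: 5.05
tcp_pos: [0.4019, 0.3219, 0.1309]
orientation: [[0.269, 0.963, 0.0], [0.963, -0.269, 0.001], [0.001, -0.0, -1.0]]
force: [-0.4, 0.1, -0.1]
grip_width: 0.0941
wrist 5.05 [0.4019 0.3219 0.1309] [0.269 0.963 0.001] 0.0941 [-0.4  0.1 -0.1]
wall 860 c [405.4 314.7] s [39.1 11.8] ang 73.9 z 0.0422 mean [404.9 313.9]
all 3554 c [382.1 321.5] s [40.1 60.2] ang 73.7 z 0.0105 mean [384.4 319.7]
fnest 2200 c [579.5 320.1] s [80.1 79.1] ang 0.8 z 0.0141 mean [573.9 312. ]
wall 838 c [406.  315.6] s [40.3 11.9] ang 72.8 z 0.0422 mean [406.1 316.4]
all 3491 c [382.7 322.4] s [40.4 60.3] ang 73.7 z 0.0106 mean [385.3 322.6]
fnest 3189 c [579.3 320.3] s [79.9 78.5] ang 0.2 z 0.0142 mean [576.8 321.4]
```

View pics/wrist3.png

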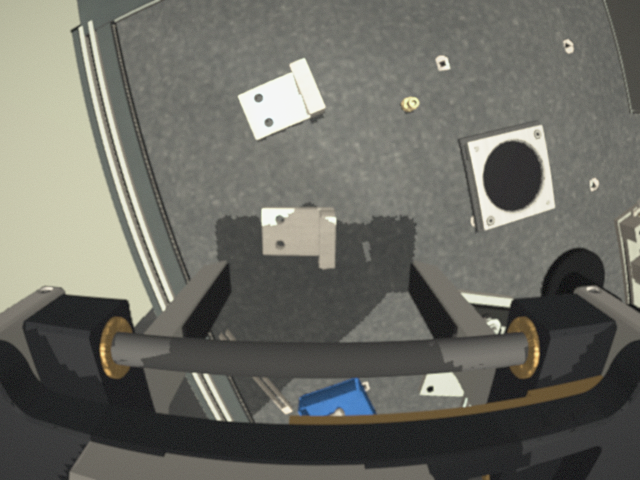

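```bash
python3 -m pendant '[[-1,-0.0068,0.0068,0.03,0],[-1,0,0,0.04,0],[-1,0,0,0.035,0],[-1,0,0,0.02,0],[-1,0,0,0.01,0],[-1,0,0,0,0],[0,0,0,0,0],[1,0,0,0,0],[1,0,0,0,0],[1,0,0,0,0],[1,0,0,0,0],[1,0,0,0,0]]' 30
```

```text
t: 6.3
tcp_pos: [0.4057, 0.3144, 0.0224]
orientation: [[0.272, 0.962, 0.0], [0.962, -0.272, 0.0], [0.0, -0.0, -1.0]]
force: [1.1, 1.2, -0.7]
grip_width: 0.0494
```

```bash
python3 -m pendant '[[1,0,0,0,0],[1,0,0,0,0],[1,0,0,0,0],[1,0,0,0,0],[1,0,0,0,0],[1,0,0,0,0],[1,0,0,0,0],[1,0,0,0,0]]'; python3 -m pendant '[[1,0,0,-0.02,0],[1,0,0,-0.03,0],[1,0,0,-0.05,0],[1,0,0,-0.06,0],[1,0,0,-0.06,0],[1,0,0,-0.06,0],[1,0,0,-0.06,0],[1,0,0,-0.01,0],[1,0,0,0,0]]'
```

```text
t: 7.1
tcp_pos: [0.4057, 0.3143, 0.0223]
orientation: [[0.272, 0.962, -0.0], [0.962, -0.272, -0.0], [-0.0, -0.0, -1.0]]
force: [-0.5, -0.6, -0.9]
grip_width: 0.0115
t: 8.0
tcp_pos: [0.406, 0.3148, 0.3033]
orientation: [[0.272, 0.962, 0.001], [0.962, -0.272, 0.003], [0.003, 0.0, -1.0]]
force: [-0.7, 0.5, -1.7]
grip_width: 0.0115
```

```bash
python3 -m pendant '[[1,-0.03,0.015,0,0],[1,-0.055,0.0275,0,0],[1,-0.055,0.0275,0,0],[1,-0.055,0.0275,0,0],[1,-0.055,0.0275,0,0],[1,-0.055,0.0275,0,0],[1,-0.055,0.0275,0,0],[1,-0.055,0.0275,0,0],[1,-0.055,0.0275,0,0],[1,-0.055,0.0275,0,0],[1,-0.055,0.0275,0,0],[1,-0.055,0.0275,0,0]]'; python3 -m pendant '[[1,-0.03,0.02,0,0],[1,0,0,0,-0.086],[1,0,0,0,-0.086],[1,0,0,0,-0.086],[1,0,0,0,-0.086],[1,0,0,0,0],[1,0,0,0,0]]'; python3 look.py 4 wrist
python3 - <<'E'
from h import *
for f in('wrist4.npz',):
    p,W=cloud(f,True)
    reg(W,'bracknest',.5,.72,-.37,-.2,.012,.03)
    reg(W,'bar',.5,.72,-.37,-.2,.022,.03)
    reg(W,'blocknest',.54,.67,-.24,-.12,.0125,.02)
    reg(W,'block',.39,.51,-.39,-.29,.026,.05)
    reg(W,'bear',.39,.49,-.25,-.15,.008,.05)
    reg(W,'fl',.39,.51,-.09,.03,.008,.05)
    reg(W,'hub',.39,.51,-.09,.03,.02,.05)
E
```

```text
t: 9.2
tcp_pos: [0.5008, -0.1866, 0.3023]
orientation: [[0.274, 0.962, -0.005], [0.962, -0.274, -0.002], [-0.003, -0.005, -1.0]]
force: [-1.3, 1.2, -0.6]
grip_width: 0.0116
t: 9.9
tcp_pos: [0.5096, -0.2134, 0.3035]
orientation: [[-0.255, 0.967, -0.003], [0.967, 0.255, -0.001], [0.0, -0.003, -1.0]]
force: [-0.4, -0.5, -1.0]
grip_width: 0.0115
wrist 9.9 [ 0.5096 -0.2134  0.3035] [-0.255  0.967  0.   ] 0.0115 [-0.4 -0.5 -1. ]
bracknest 1652 c [ 609.  -255.7] s [105.3 117.6] ang 16.0 z 0.0145 mean [ 622.8 -268.5]
bar 246 c [ 655.2 -270.6] s [10.5 47.4] ang 15.9 z 0.026 mean [ 655.1 -270.4]
blocknest 1311 c [ 613.4 -194.9] s [ 53.9 113.9] ang 20.0 z 0.0143 mean [ 605.9 -174. ]
block 47 c [ 394.8 -384.7] s [9.6 8.6] ang 81.4 z 0.03 mean [ 394.8 -384.3]
bear 482 c [ 443.8 -194.6] s [33.7 34.7] ang 13.4 z 0.0109 mean [ 444.2 -194.8]
fl 885 c [453.6 -38.7] s [55.7 55.1] ang 51.8 z 0.0095 mean [453.8 -39.4]
hub 309 c [453.2 -38.1] s [29.4 29.9] ang 14.7 z 0.0246 mean [453.4 -38.1]
```

View pics/wrist4.png

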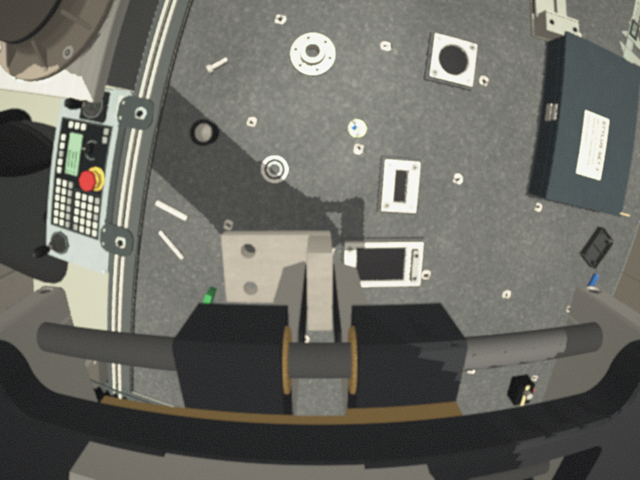

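```bash
cat >> h.py <<'E'
def comps(W,h0,h1,minpx=80,close=3):
    z=W[...,2];m=((z>h0)&(z<h1)).astype(np.uint8)
    n,l,st,_=cv2.connectedComponentsWithStats(m)
    for i in range(1,n):
        if st[i,4]<minpx: continue
        q=W[l==i]
        c,s,a=cv2.minAreaRect((q[:,:2]*1000).astype(np.float32))
        if max(s)>200: continue
        print(st[i,:4],st[i,4],'c',np.round(c,1),'s',np.round(s,1),'ang',round(a,1),'z',np.median(q[:,2]).round(4))
E
python3 - <<'E'
from h import *
p,W=cloud('wrist4.npz',True)
comps(W,.0122,.03)
E
```

```text
[554   0  13  16] 157 c [777.1 163.5] s [19. 29.] ang 8.7 z 0.0179
[430  34  47  53] 1118 c [630.7   9. ] s [61.4 61.4] ang 6.4 z 0.0142
[300  39  25  26] 364 c [453.3 -38.4] s [29.5 30.5] ang 14.7 z 0.0244
[189 119  28  27] 438 c [ 345.5 -168.6] s [32.5 33.3] ang 67.3 z 0.0244
[381 160  39  52] 1328 c [ 606.4 -173.8] s [46.7 66.5] ang 11.8 z 0.0143
[584 228  30  28] 122 c [ 959.7 -158.3] s [68.9 32.7] ang 40.0 z 0.0146
[345 242  78  45] 1383 c [ 616.3 -281.2] s [106.5  62.6] ang 14.9 z 0.0146
[584 243  30  26] 103 c [ 978.3 -184.6] s [68.2 30.2] ang 34.2 z 0.0152
[508 377  26  27] 210 c [ 922.3 -440.2] s [55.3 29.3] ang 71.3 z 0.0213
```

```bash
python3 -m pendant '[[1,-0.039,0.044,0,0],[1,-0.039,0.044,0,0],[1,-0.039,0.0444,0,0],[1,0,0,0.03,0],[1,0,0,0.06,0],[1,0,0,0.06,0],[1,0,0,0.06,0],[1,0,0,0.05,0],[1,0,0,0.04,0],[1,0,0,0.017,0],[1,0,0,0,0],[1,0,0,0,0]]'; python3 look.py 5 wrist side
```

```text
t: 11.15
tcp_pos: [0.6368, -0.277, 0.052]
orientation: [[-0.259, 0.966, -0.001], [0.966, 0.259, -0.002], [-0.001, -0.001, -1.0]]
force: [-0.8, -1.0, -1.5]
grip_width: 0.0115
wrist 11.15 [ 0.6368 -0.277   0.052 ] [-0.259  0.966 -0.001] 0.0115 [-0.8 -1.  -1.5]
side 11.2 [ 0.6371 -0.277   0.0526] [-0.259  0.966 -0.002] 0.0114 [-0.1 -1.4 -0.7]
```

View pics/wrist5.png

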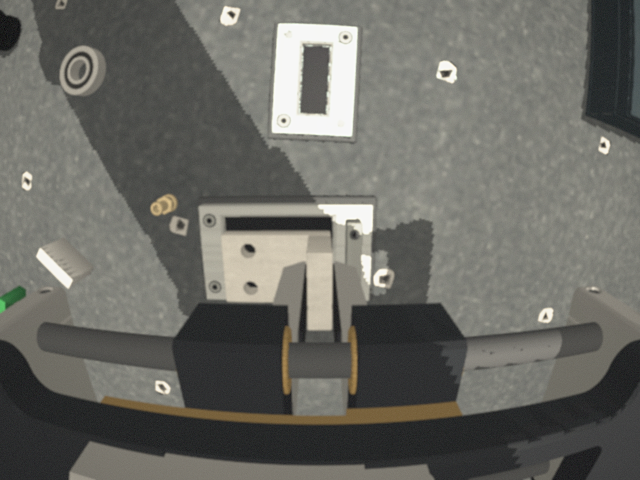

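```bash
python3 -m pendant '[[1,0,-0.001,0.01,0],[1,0,0,0.008,0],[1,0,0,0.004,0],[1,0,0,0.003,0],[1,0,0,0,0],[1,0,0,0,0]]'
```

```text
t: 11.85
tcp_pos: [0.6356, -0.2765, 0.0321]
orientation: [[-0.26, 0.966, -0.001], [0.966, 0.26, 0.0], [0.001, -0.001, -1.0]]
force: [-6.8, 4.5, 20.6]
grip_width: 0.0117
```

```bash
python3 -m pendant '[[0.3,0,0,0,0],[0.3,0,0,0,0],[0.3,0,0,0,0],[0.3,0,0,0,0],[0.3,0,0,-0.01,0],[0.3,0,0,-0.03,0],[0,0,0,-0.06,0],[0,0,0,-0.06,0],[0,0.03,0,-0.06,0],[0,0.06,-0.06,0,0],[0,0.06,-0.06,0,0],[0,0,0,0,0]]'; python3 look.py 6 wrist
python3 - <<'E'
from h import *
p,W=cloud('wrist6.npz',True)
comps(W,.0122,.06)
comps(W,.03,.06)
E
```

```text
t: 13.05
tcp_pos: [0.5383, -0.2018, 0.2032]
orientation: [[-0.26, 0.966, -0.004], [0.966, 0.26, 0.004], [0.005, -0.003, -1.0]]
force: [1.1, -0.2, 0.0]
grip_width: 0.0466
wrist 13.05 [ 0.5383 -0.2018  0.2032] [-0.26   0.966  0.005] 0.0466 [ 1.1 -0.2  0. ]
[ 0  0 48 67] 1762 c [ 95.3 -63.4] s [107.4  56.8] ang 66.5 z 0.0144
[429  11  59  66] 1730 c [630.9   8.9] s [61.5 61.8] ang 5.9 z 0.0142
[263  17  33  33] 616 c [453.6 -38.2] s [30.5 30.9] ang 76.7 z 0.0243
[ 0 99 23 15] 265 c [ 137.3 -164.1] s [17.  14.8] ang 77.3 z 0.0356
[131 121  33  33] 833 c [ 345.5 -168.8] s [34.1 33. ] ang 81.7 z 0.0262
[366 170  50  66] 2122 c [ 606.2 -173.9] s [47.3 66.9] ang 11.9 z 0.0142
[608 249  32  34] 153 c [ 959.1 -157.6] s [68.7 33.3] ang 39.3 z 0.0149
[608 265  32  33] 149 c [ 978.2 -182.1] s [68.8 34.2] ang 39.0 z 0.0148
[395 271  25  38] 474 c [ 658.8 -254.9] s [23.4 50.3] ang 43.5 z 0.0148
[321 272  52  53] 2165 c [ 592.2 -287. ] s [57.2 62.9] ang 15.1 z 0.0152
[202 292  25  25] 264 c [ 452.9 -328.4] s [ 9.8 24.1] ang 63.3 z 0.0269
[ 0  0 17 22] 200 c [ 82.9 -38.9] s [33.5 21.7] ang 22.0 z 0.0365
[ 0 99 15 15] 171 c [ 137.3 -164.1] s [17.  14.8] ang 77.3 z 0.041
```

View pics/wrist6.png

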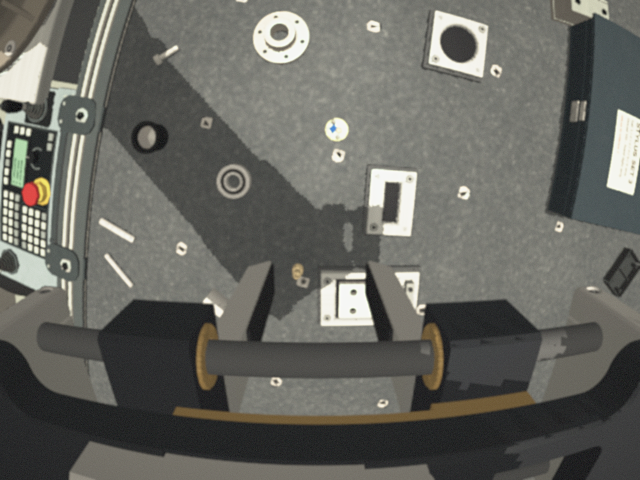

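```bash
python3 -m pendant '[[0,-0.0447,-0.0214,0,0],[0,-0.0447,-0.0214,0,0],[0,-0.0447,-0.0214,0,0],[0,-0.0447,-0.0214,0,0],[0,0,0,0.011,-0.0895],[0,0,0,0.011,-0.0895],[0,0,0,0.011,-0.0895],[0,0,0,0.011,-0.0895],[0,0,0,0.011,-0.0895],[0,0,0,0.011,-0.0895],[0,0,0,0,0],[0,0,0,0,0]]'; python3 look.py 7 wrist
python3 - <<'E'
from h import *
p,W=cloud('wrist7.npz',True)
comps(W,.0122,.06)
print()
comps(W,.026,.06)
E
```

```text
t: 14.3
tcp_pos: [0.5144, -0.3618, 0.1514]
orientation: [[-0.892, 0.453, -0.002], [0.453, 0.892, -0.001], [0.001, -0.002, -1.0]]
force: [0.2, -0.3, 1.1]
grip_width: 0.047
wrist 14.3 [ 0.5144 -0.3618  0.1514] [-0.892  0.453  0.001] 0.047 [ 0.2 -0.3  1.1]
[563  14  30  32] 628 c [453.6 -38.8] s [31.8 31.5] ang 59.2 z 0.0233
[193 104  45  27] 592 c [ 393.3 -397.8] s [36.1  9.8] ang 83.0 z 0.0299
[315 127  12  43] 509 c [ 458.  -331.6] s [ 8.9 34.1] ang 63.1 z 0.0302
[627 150  13  51] 294 c [629.6 -11.4] s [54.4 23.7] ang 3.9 z 0.0141
[  0 174  55 121] 2786 c [ 370.1 -658.9] s [142.4  18.4] ang 0.7 z 0.0328
[498 181  66  76] 1931 c [ 606.2 -173.9] s [47.5 67.7] ang 12.5 z 0.0142
[415 189  12  11] 85 c [ 531.5 -271.1] s [7.4 7.9] ang 65.1 z 0.0222
[385 215 110  91] 4742 c [ 615.6 -281.4] s [107.   62.7] ang 15.0 z 0.0193
[ 84 359  33  47] 741 c [ 558.8 -654.4] s [61.1 13.6] ang 8.1 z 0.0445

[193 104  42  27] 467 c [ 393.3 -397.7] s [35.8  9.8] ang 83.0 z 0.0302
[315 127  12  43] 509 c [ 458.  -331.6] s [ 8.9 34.1] ang 63.1 z 0.0302
[  0 193  49 102] 1795 c [ 379.4 -658.6] s [115.9  17.9] ang 1.2 z 0.0411
[445 279  45  24] 561 c [ 634.1 -264.6] s [46.1 23. ] ang 62.5 z 0.0373
[ 84 359  33  47] 724 c [ 558.8 -654.4] s [61.1 13.6] ang 8.1 z 0.0448
```

View pics/wrist7.png

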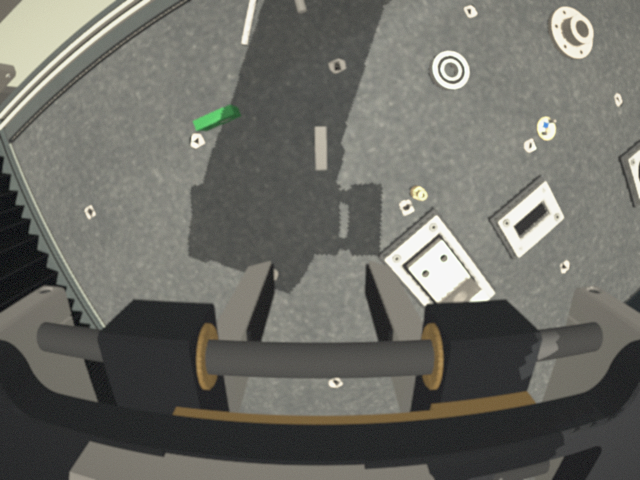

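```bash
python3 -m pendant '[[0,0.04,0.001,0,0],[0,0.04,0.001,0.03,0],[0,0,0,0.04,0],[0,0,0,0.04,0],[0,0,0,0.035,0],[0,0,0,0.02,0],[0,0,0,0.0105,0],[0,0,0,0,0],[1,0,0,0,0],[1,0,0,0,0],[1,0,0,0,0],[1,0,0,0,0]]' 30;  python3 -m pendant '[[1,0,0,0,0],[1,0,0,0,0],[1,0,0,0,0],[1,0,0,0,0],[1,0,0,0,0]]'
```

```text
t: 15.55
tcp_pos: [0.4578, -0.331, 0.0113]
orientation: [[-0.894, 0.448, -0.001], [0.448, 0.894, -0.001], [0.0, -0.001, -1.0]]
force: [-0.1, -0.1, -0.5]
grip_width: 0.0188
t: 16.05
tcp_pos: [0.4576, -0.331, 0.0109]
orientation: [[-0.894, 0.448, -0.002], [0.448, 0.894, -0.001], [0.001, -0.001, -1.0]]
force: [0.1, 1.1, 6.8]
grip_width: 0.0086
```

```bash
python3 -m pendant '[[1,0,0,-0.02,0],[1,0,0,-0.05,0],[1,0,0,-0.05,0],[1,-0.0156,0.0518,0,0],[1,-0.0156,0.0518,0,0],[1,-0.0156,0.0518,0,0],[1,-0.0156,0.0518,0,0],[1,-0.0156,0.0518,0,0],[1,0,0,0,0.09],[1,0,0,0,0.09],[1,0,0,0,0.09],[1,0,0,0,0.09]]';python3 -m pendant '[[1,0,0,0,0.09],[1,0,0,0,0.09],[1,0,0,0,0.03],[1,0,0,0,0],[1,0,0,0,0]]'; python3 look.py 8 wrist
python3 - <<'E'
from h import *
p,W=cloud('wrist8.npz',True)
comps(W,.0122,.026)
E
```

```text
t: 17.25
tcp_pos: [0.6062, -0.1736, 0.1074]
orientation: [[-0.51, 0.86, -0.002], [0.86, 0.51, -0.001], [0.0, -0.002, -1.0]]
force: [0.7, 0.1, -1.0]
grip_width: 0.0087
t: 17.75
tcp_pos: [0.6062, -0.1735, 0.1069]
orientation: [[-0.211, 0.977, -0.002], [0.977, 0.211, -0.001], [-0.0, -0.002, -1.0]]
force: [-0.3, -0.4, -0.8]
grip_width: 0.0087
wrist 17.75 [ 0.6062 -0.1735  0.1069] [-0.211  0.977 -0.   ] 0.0087 [-0.3 -0.4 -0.8]
[360   0  82  54] 2016 c [631.8   1.4] s [61.1 45.2] ang 6.3 z 0.0142
[141   7  42  41] 1070 c [453.8 -38. ] s [30.6 31.3] ang 57.0 z 0.024
[ 35 153  17  37] 199 c [ 356.5 -166.9] s [13.1 32.3] ang 9.1 z 0.0208
[ 21 159  17  28] 310 c [ 341.8 -169.6] s [21.9 20.4] ang 72.7 z 0.0239
[289 192  62  74] 3042 c [ 605.4 -169.5] s [46.5 57.3] ang 12.3 z 0.0142
[624 279  16  26] 96 c [ 948.4 -165.2] s [31.4  4.4] ang 67.5 z 0.0147
[309 333  22   9] 174 c [ 624.6 -258.7] s [17.6  4.4] ang 16.6 z 0.0192
[303 379  18   5] 80 c [ 627.9 -307.6] s [15.4  6.7] ang 16.1 z 0.0145
```

View pics/wrist8.png

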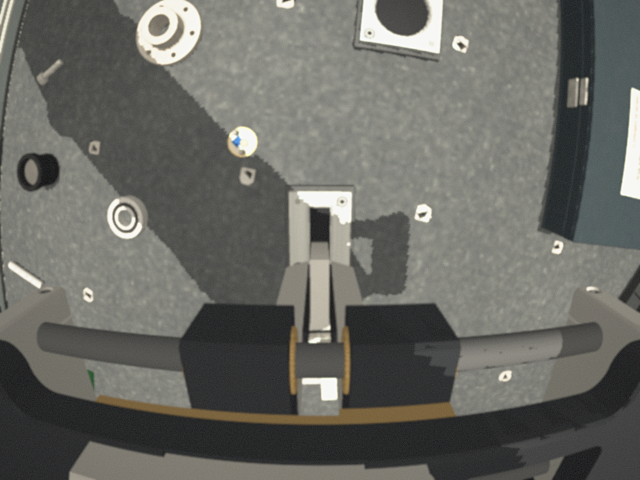

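```bash
python3 -m pendant '[[1,0,0,0.03,0],[1,0,0,0.035,0],[1,0,0,0.02,0],[1,0,0,0.012,0],[1,0,0,0.006,0],[1,0,0,0.005,0],[1,0,0,0.003,0],[1,0,0,0,0],[1,0,0,0,0]]'
```

```text
t: 18.7
tcp_pos: [0.6065, -0.174, 0.0188]
orientation: [[-0.209, 0.978, -0.001], [0.978, 0.209, -0.0], [-0.0, -0.001, -1.0]]
force: [-3.5, 0.7, 10.1]
grip_width: 0.0085
```

```bash
python3 -m pendant '[[0.4,0,0,0,0],[0.4,0,0,0,0],[0.4,0,0,0,0],[0.3,0,0,-0.01,0],[0,0,0,-0.05,0],[-0.4,0,0,-0.06,0],[-0.4,0.0055,-0.05,-0.02,0],[-0.4,0.0055,-0.05,0,0],[-0.4,0.0055,-0.05,0,0],[-0.4,0.0,-0.05,0,0],[-0.4,0,0,0,0],[-0.4,0,0,0,0]]'; python3 look.py 9 wrist
python3 - <<'E'
from h import *
p,W=cloud('wrist9.npz',True)
comps(W,.008,.06)
E
```

```text
t: 19.9
tcp_pos: [0.4471, -0.194, 0.1305]
orientation: [[-0.209, 0.978, -0.0], [0.978, 0.209, 0.001], [0.001, -0.0, -1.0]]
force: [0.9, 0.0, -0.1]
grip_width: 0.066
wrist 19.9 [ 0.4471 -0.194   0.1305] [-0.209  0.978  0.001] 0.066 [ 0.9  0.  -0.1]
[ 0  0 55 87] 2723 c [100.4 -64.4] s [103.   56.9] ang 76.4 z 0.0138
[634   0   6  29] 85 c [738.2 114.9] s [ 4.7 35.2] ang 10.3 z 0.0109
[332  13  69  65] 2078 c [453.  -38.6] s [54.  56.1] ang 39.8 z 0.0097
[530  20  56  78] 3259 c [630.3   9. ] s [61.8 61.3] ang 6.4 z 0.0132
[199  62  20  16] 115 c [331.4 -82. ] s [16.6  9.6] ang 37.9 z 0.0098
[  0 128  29  19] 422 c [ 138.  -162.4] s [13.8 18.4] ang 17.1 z 0.0349
[ 98 139  12  16] 103 c [ 240.2 -161.8] s [12.5 13.7] ang 5.4 z 0.0095
[179 154  45  43] 1486 c [ 345.5 -168.8] s [33.4 33.5] ang 5.0 z 0.0259
[468 205  55  74] 3317 c [ 606.1 -174.1] s [47.6 67.3] ang 11.6 z 0.0145
[295 206  42  41] 1149 c [ 444.  -194.5] s [34.1 34.3] ang 12.1 z 0.011
[386 319  12  17] 132 c [ 530.2 -271.1] s [ 8.1 10.2] ang 16.6 z 0.0173
[447 318  12  15] 97 c [ 590.  -260.7] s [11.8 12. ] ang 6.5 z 0.0135
[220 388  17  24] 220 c [ 394.  -389.3] s [20.3  9.8] ang 83.3 z 0.0262
```

View pics/wrist9.png

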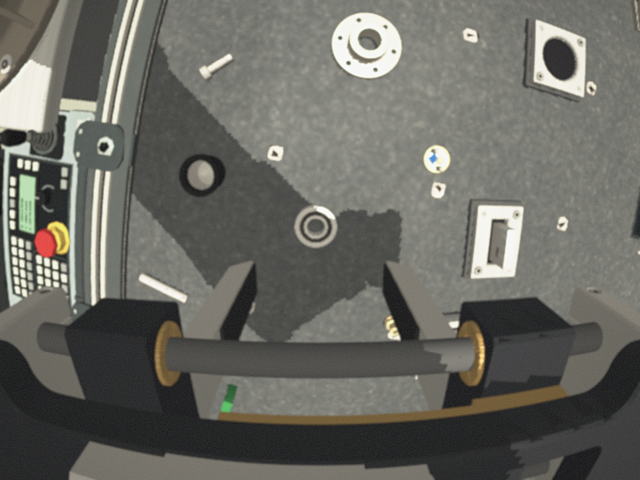

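```bash
python3 -m pendant '[[-0.4,0,-0.004,0.03,0],[-0.4,0,0,0.045,0],[-0.4,0,0,0.04,0],[-0.4,0,0,0.02,0],[-0.4,0,0,0.015,0],[-0.4,0,0,0.006,0],[-0.4,0,0,0,0],[1,0,0,0,0],[1,0,0,0,0],[1,0,0,0,0],[1,0,0,0,0],[1,0,0,0,0]]' 25;  python3 -m pendant '[[1,0,0,0,0],[1,0,0,0,0],[1,0,0,0,0]]'
```

```text
t: 21.15
tcp_pos: [0.4439, -0.1948, 0.0053]
orientation: [[-0.21, 0.978, -0.001], [0.978, 0.21, -0.0], [-0.0, -0.001, -1.0]]
force: [-0.1, 1.2, 5.9]
grip_width: 0.0336
t: 21.45
tcp_pos: [0.444, -0.1948, 0.0053]
orientation: [[-0.209, 0.978, -0.001], [0.978, 0.209, -0.0], [-0.0, -0.001, -1.0]]
force: [-1.1, 2.2, 6.8]
grip_width: 0.0338
```

```bash
python3 -m pendant '[[1,0,0,-0.02,0],[1,0,0,-0.04,0],[1,0,0,-0.04,0],[1,0.0334,0.0469,0,0],[1,0.0334,0.0469,0,0],[1,0.0334,0.0469,0,0],[1,0.0334,0.0469,0,0],[1,0.0334,0.0469,0,0],[1,0.0334,0.0469,0,0],[1,0,0,0,0],[1,0,0,0,0]]'; python3 look.py 10 wrist
python3 - <<'E'
from h import *
p,W=cloud('wrist10.npz',True)
comps(W,.0122,.06)
E
```

```text
t: 22.55
tcp_pos: [0.6305, 0.0098, 0.0841]
orientation: [[-0.211, 0.977, -0.002], [0.977, 0.211, -0.001], [-0.001, -0.003, -1.0]]
force: [-1.1, -0.9, -0.5]
grip_width: 0.0338
wrist 22.55 [0.6305 0.0098 0.0841] [-0.211  0.977 -0.001] 0.0338 [-1.1 -0.9 -0.5]
[ 96   0 140 114] 3490 c [493.4 130.6] s [110.5  45.7] ang 51.6 z 0.0436
[333   0 118  59] 5299 c [649.9 168.5] s [82.9 44.9] ang 17.1 z 0.0147
[ 15   2  59 118] 1336 c [391.1 124.4] s [ 52.3 117.3] ang 40.8 z 0.0185
[  2  19  58 109] 1069 c [349.4  87.7] s [ 54.  116.1] ang 41.3 z 0.0186
[275 197  93  74] 2757 c [630.   13.8] s [60.4 52.1] ang 5.9 z 0.0143
[ 71 233  39  42] 1090 c [453.8 -37.2] s [31.3 30.9] ang 41.4 z 0.0237
[306 271  27  14] 293 c [635.7 -15.6] s [18.7  9.9] ang 9.9 z 0.0142
[502 359  54  49] 1783 c [816.9 -62.7] s [45.7 46.1] ang 12.4 z 0.0512
[260 399  15  16] 196 c [ 617.5 -146.2] s [12.4 18.5] ang 8.3 z 0.0143
```

View pics/wrist10.png

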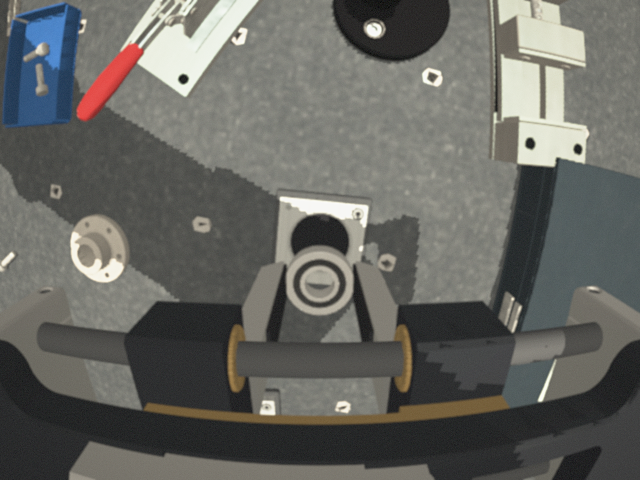

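```bash
python3 -m pendant '[[1,-0.001,0,0.03,0],[1,0,0,0.025,0],[1,0,0,0.015,0],[1,0,0,0.008,0],[1,0,0,0.005,0],[1,0,0,0.003,0],[1,0,0,0,0],[1,0,0,0,0]]'
```

```text
t: 23.4
tcp_pos: [0.6307, 0.0082, 0.0163]
orientation: [[-0.21, 0.978, -0.001], [0.978, 0.21, -0.0], [-0.0, -0.001, -1.0]]
force: [1.0, -0.7, -0.7]
grip_width: 0.0334
```

```bash
python3 -m pendant '[[1,0,0,0.0012,0],[1,0,0,0,0],[1,0,0,0,0]]'
```

```text
t: 23.7
tcp_pos: [0.6308, 0.0083, 0.0154]
orientation: [[-0.21, 0.978, -0.001], [0.978, 0.21, -0.0], [-0.0, -0.001, -1.0]]
force: [-1.9, 0.2, 4.9]
grip_width: 0.0334
```

```bash
python3 -m pendant '[[0,0,0,0,0],[0,0,0,0,0],[0,0,0,0,0],[0,0,0,-0.01,0],[0,0,0,-0.05,0],[-0.4,0,0,-0.06,0],[-0.4,-0.002,-0.0458,-0.01,0],[-0.4,-0.002,-0.0458,0,0],[-0.4,-0.002,-0.0458,0,0],[-0.4,-0.002,-0.0458,0,0],[-0.4,-0.002,-0.0458,0,0],[-0.4,0,0,0,0]]'; python3 look.py 11 wrist side
python3 - <<'E'
from h import *
p,W=cloud('wrist11.npz',True)
reg(W,'hub',.39,.51,-.09,.03,.02,.05)
reg(W,'fl',.39,.51,-.09,.03,.006,.05)
comps(W,.0122,.06)
E
```

```text
t: 24.9
tcp_pos: [0.4488, -0.0387, 0.1189]
orientation: [[-0.207, 0.978, -0.004], [0.978, 0.207, 0.003], [0.003, -0.004, -1.0]]
force: [0.2, 1.2, 0.8]
grip_width: 0.0658
wrist 24.9 [ 0.4488 -0.0387  0.1189] [-0.207  0.978  0.003] 0.0658 [0.2 1.2 0.8]
side 24.95 [ 0.4516 -0.0378  0.1195] [-0.209  0.978  0.003] 0.0658 [-0.   0.4  0.5]
hub 851 c [452.7 -37.3] s [30.6 31. ] ang 12.7 z 0.0247 mean [452.9 -37.2]
fl 3313 c [453.  -37.7] s [56.8 56.7] ang 14.3 z 0.0085 mean [452.6 -35.7]
[208   0  85  96] 840 c [354.2  78. ] s [ 48.7 100.3] ang 47.0 z 0.0209
[295   0  11  92] 321 c [404.1 101. ] s [ 2.8 74.6] ang 8.0 z 0.0218
[385   0  94  80] 2091 c [496.  130.7] s [109.1  43.9] ang 64.9 z 0.0429
[543   0  67  84] 3952 c [641.7 183.5] s [76.7 82.7] ang 56.8 z 0.015
[630  25  10 138] 961 c [729.8 166.6] s [ 12.8 142.4] ang 10.9 z 0.0167
[498 183  67  73] 3289 c [630.3   9. ] s [62.8 60.9] ang 6.1 z 0.0147
[305 212  41  42] 986 c [452.7 -37.3] s [30.6 31. ] ang 12.7 z 0.0246
[619 226  21  87] 877 c [783.2  -6.1] s [ 6.9 85.5] ang 7.8 z 0.0232
[  0 276  20  22] 308 c [ 138.6 -161.2] s [11.1 17.9] ang 31.7 z 0.0307
```

View pics/wrist11.png

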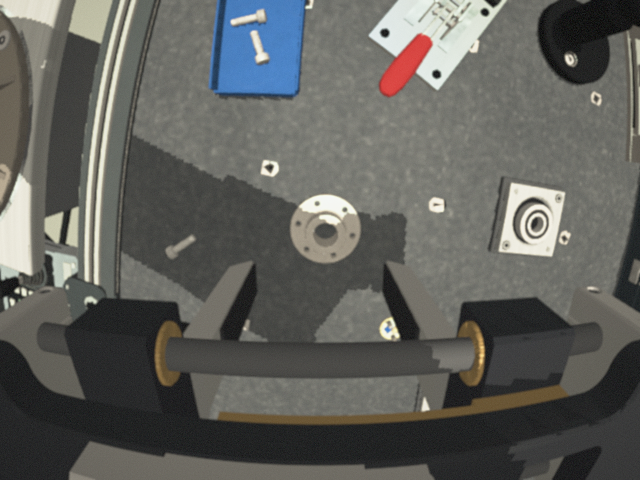

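View pics/side11.png

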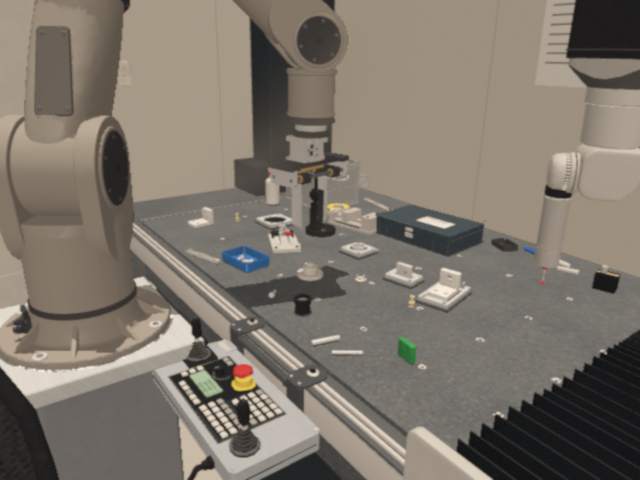

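```bash
python3 -m pendant '[[-0.4,0,0.001,0.03,0],[-0.4,0,0,0.04,0],[-0.4,0,0,0.035,0],[-0.4,0,0,0.02,0],[-0.4,0,0,0.008,0],[-0.4,0,0,0,0],[1,0,0,0,0],[1,0,0,0,0],[1,0,0,0,0],[1,0,0,0,0],[1,0,0,0,0],[1,0,0,0,0]]' 30;  python3 -m pendant '[[1,0,0,0,0],[1,0,0,0,0],[1,0,0,0,0]]'
```

```text
t: 26.2
tcp_pos: [0.4539, -0.0376, 0.013]
orientation: [[-0.21, 0.978, -0.002], [0.978, 0.21, -0.0], [0.0, -0.002, -1.0]]
force: [-1.6, 1.6, 6.9]
grip_width: 0.0295
t: 26.5
tcp_pos: [0.454, -0.0376, 0.013]
orientation: [[-0.209, 0.978, -0.002], [0.978, 0.209, -0.0], [0.0, -0.002, -1.0]]
force: [-1.7, 0.4, 7.5]
grip_width: 0.0296
```

```bash
python3 -m pendant '[[1,0,0,-0.02,0],[1,0,0,-0.05,0],[1,0,0,-0.06,0],[1,0,0,-0.06,0],[1,0,0,-0.06,0],[1,0,0,-0.06,0],[1,0,0,-0.05,0],[1,0.03,0.018,0,0],[1,0.045,0.0274,0,0],[1,0.045,0.0274,0,0],[1,0.045,0.0274,0,0],[1,0.045,0.0274,0,0]]'; python3 -m pendant '[[1,0.045,0.0274,0,0],[1,0.045,0.0274,0,0],[1,0.045,0.0274,0,0],[1,0.045,0.0274,0,0],[1,0.0148,0.0094,0,0],[1,0,0,0,0],[1,0,0,0,0]]'; python3 look.py 12 wrist
python3 - <<'E'
from h import *
p,W=cloud('wrist12.npz',True)
comps(W,.0122,.03)
E
```

```text
t: 27.7
tcp_pos: [0.5116, 0.1582, 0.2459]
orientation: [[-0.223, 0.975, -0.014], [0.975, 0.223, 0.009], [0.012, -0.012, -1.0]]
force: [0.6, -0.5, 0.1]
grip_width: 0.0292
t: 28.4
tcp_pos: [0.5694, 0.3283, 0.2471]
orientation: [[-0.222, 0.975, -0.014], [0.975, 0.222, 0.009], [0.011, -0.011, -1.0]]
force: [0.1, -0.2, 0.1]
grip_width: 0.0296
wrist 28.4 [0.5694 0.3283 0.2471] [-0.222  0.975  0.011] 0.0296 [ 0.1 -0.2  0.1]
[457   0 115  57] 740 c [750.4 595.6] s [ 12.5 163. ] ang 86.2 z 0.0215
[437  60  27  37] 210 c [674.9 501.5] s [18.3 43.6] ang 40.6 z 0.0216
[477  72  41 154] 1010 c [755.3 445.8] s [  5.6 189.6] ang 0.8 z 0.0212
[209  74  14  35] 187 c [428.1 430.5] s [41.  9.] ang 85.6 z 0.0208
[291 174  80  63] 1351 c [579.4 327.6] s [79.  64.3] ang 0.6 z 0.0142
[476 234  49  52] 1353 c [803.3 310.5] s [57.5 70.5] ang 76.7 z 0.0182
[  0 272  18  41] 394 c [83.9 82. ] s [50.9 57. ] ang 37.7 z 0.0139
[237 281  20  20] 206 c [505.1 203.9] s [31.7 15. ] ang 64.1 z 0.0219
[417 289  33  15] 184 c [726.5 251.4] s [38.2 17.7] ang 18.1 z 0.0237
[450 293  13  10] 91 c [756.7 256.8] s [18.3 15.1] ang 20.7 z 0.024
[117 296  45  36] 331 c [350.8 141.2] s [84.5 40.1] ang 49.3 z 0.0189
[322 321  15  21] 233 c [612.2 178.4] s [16.4 37.2] ang 10.2 z 0.0147
[494 386  31   9] 186 c [901.  124.8] s [56.   3.6] ang 6.4 z 0.022
[295 409  42   7] 178 c [627.   37.7] s [58.6  9.9] ang 11.8 z 0.0143
```

View pics/wrist12.png

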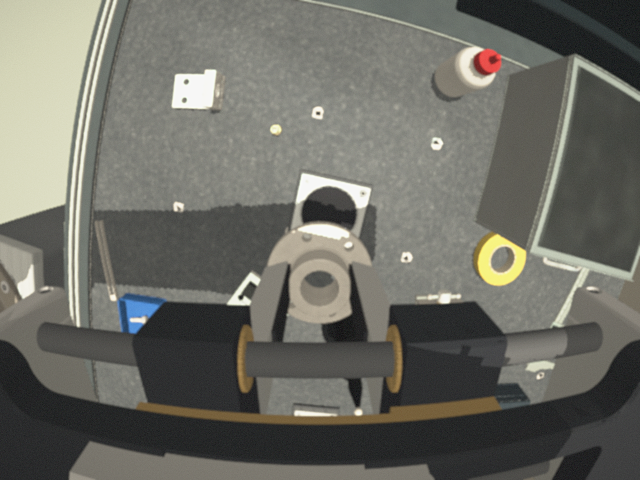

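```bash
python3 -m pendant '[[1,-0.0158,0.0131,0,0],[1,0,0,0.03,0],[1,0,0,0.05,0],[1,0,0,0.05,0],[1,0,0,0.05,0],[1,0,0,0.03,0],[1,0,0,0.02,0],[1,0,0,0.016,0],[1,0,0,0,0],[1,0,0,0,0]]'; python3 look.py 13 wrist
python3 - <<'E'
from h import *
p,W=cloud('wrist13.npz',True)
comps(W,.0122,.03)
E
```

```text
t: 29.45
tcp_pos: [0.5805, 0.3214, 0.0513]
orientation: [[-0.222, 0.975, -0.012], [0.975, 0.223, 0.01], [0.013, -0.01, -1.0]]
force: [-0.2, -0.1, -2.0]
grip_width: 0.0294
wrist 29.45 [0.5805 0.3214 0.0513] [-0.222  0.975  0.013] 0.0294 [-0.2 -0.1 -2. ]
[507   0  54  53] 905 c [676.1 498.4] s [15.7 42. ] ang 53.8 z 0.0212
[100   9  35  65] 1006 c [424.6 431.4] s [13.  40.9] ang 4.9 z 0.0209
[563  23  66 253] 3918 c [755.4 445.6] s [  7.2 189. ] ang 1.0 z 0.0215
[207  95  17  14] 187 c [500.4 400.8] s [7.8 8.1] ang 2.7 z 0.0221
[246 184 149 120] 4299 c [579.4 320.5] s [78.6 78.5] ang 0.6 z 0.0143
[556 294  17  33] 214 c [771.8 319.1] s [ 6.5 27.6] ang 1.3 z 0.0158
[335 314  18  11] 89 c [605.6 285.4] s [ 7.6 11.8] ang 88.1 z 0.0144
[494 374  24  25] 191 c [733.4 257.6] s [21.4 12.5] ang 59.6 z 0.0272
[513 378  21  20] 247 c [756.7 257.1] s [21.5 14.6] ang 11.4 z 0.027
[314 391  59  25] 997 c [622.8 213.8] s [43.7 22.6] ang 13.5 z 0.0147
```

View pics/wrist13.png

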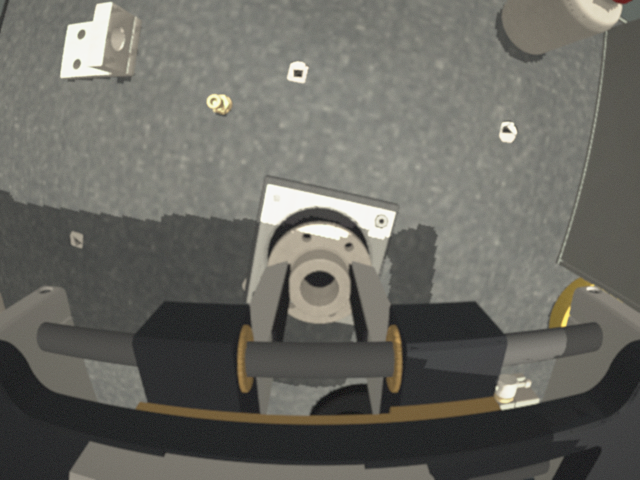

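```bash
python3 -m pendant '[[1,-0.0014,-0.0013,0.012,0],[1,0,0,0.01,0],[1,0,0,0.006,0],[1,0,0,0.004,0],[1,0,0,0.002,0],[1,0,0,0,0],[1,0,0,0,0]]'
```

```text
t: 30.2
tcp_pos: [0.5789, 0.3204, 0.0232]
orientation: [[-0.223, 0.975, -0.013], [0.975, 0.223, 0.01], [0.012, -0.011, -1.0]]
force: [-0.9, -0.3, 3.2]
grip_width: 0.0296
```

```bash
python3 -m pendant '[[0.1,0,0,0,0],[0.1,0,0,0,0],[0.1,0,0,0,0],[0,0,0,0,0],[0,0,0,-0.01,0],[0,0,0,-0.03,0],[0,0,0,-0.05,0],[0,0,0,-0.06,0],[0,0,0,-0.06,0],[0,0,0,-0.06,0],[0,0,0,0,0],[0,0,0,0,0]]'; python3 look.py 14 wrist scene side
python3 - <<'E'
from h import *
p,W=cloud('wrist14.npz',True)
comps(W,.0122,.05)
print(1)
reg(W,'hub',.55,.61,.29,.35,.03,.05)
reg(W,'disc',.53,.63,.27,.37,.017,.026)
for f in('side14.npz','scene14.npz'):
    p,W=cloud(f)
    print(f)
    reg(W,'stand',.55,.7,.1,.25,.03,.3)
    reg(W,'hub',.55,.61,.29,.35,.03,.05)
    reg(W,'disc',.53,.63,.27,.37,.017,.026)
    reg(W,'bearing',.58,.68,-.05,.06,.0175,.05)
    reg(W,'block',.56,.66,-.23,-.12,.03,.05)
    reg(W,'wall',.59,.68,-.33,-.24,.045,.06)
    reg(W,'foot',.55,.68,-.33,-.24,.0175,.0225)
    reg(W,'bar',.62,.68,-.33,-.24,.024,.028)
p,W=cloud('side1.npz');reg(W,'stand0 side',.55,.7,.1,.25,.03,.3)
p,W=cloud('scene1.npz');reg(W,'stand0 scene',.55,.7,.1,.25,.03,.3)
E
```

```text
t: 31.4
tcp_pos: [0.582, 0.3184, 0.2405]
orientation: [[-0.223, 0.975, -0.012], [0.975, 0.223, 0.011], [0.014, -0.009, -1.0]]
force: [0.1, -0.2, -1.3]
grip_width: 0.047
wrist 31.4 [0.582  0.3184 0.2405] [-0.223  0.975  0.014] 0.047 [ 0.1 -0.2 -1.3]
scene 31.45 [0.5813 0.3184 0.2391] [-0.223  0.975  0.013] 0.047 [ 0.1 -0.8 -1. ]
side 31.5 [0.5811 0.3183 0.2383] [-0.223  0.975  0.012] 0.0472 [ 0.1 -0.6 -0.1]
[430  44  34  41] 499 c [676.  501.6] s [19.7 44.2] ang 45.2 z 0.0325
[190  59  23  40] 706 c [423.3 430.8] s [13.5 40.2] ang 6.7 z 0.0411
[471  58  50 163] 2301 c [755.6 445.7] s [  6.3 190.1] ang 1.2 z 0.0324
[279 164  83  82] 4078 c [579.4 320.3] s [79.1 79.1] ang 0.5 z 0.0153
[472 225  50  54] 1505 c [804.2 311.7] s [61.1 69.3] ang 80.5 z 0.0182
[227 273  17  21] 109 c [501.4 205.2] s [31.3  6.7] ang 67.1 z 0.0213
[  0 279  13  34] 234 c [110.9  67.7] s [56.1 32. ] ang 80.4 z 0.0135
[410 283  53  40] 863 c [735.5 243.8] s [57.1 43.1] ang 52.7 z 0.0314
[107 289  44  31] 316 c [354.7 146.6] s [76.1 34.4] ang 41.1 z 0.0189
[313 290  63  52] 1955 c [640.1 194. ] s [77.5 69.3] ang 1
[... 673 characters left out ...]
 16.1 z 0.0508 mean [ 631.2 -276. ]
foot 274 c [ 618.6 -279.1] s [81.4 42.2] ang 12.1 z 0.0203 mean [ 607.1 -283.9]
bar 58 c [ 642. -274.] s [33.4 42.5] ang 13.9 z 0.026 mean [ 638.2 -277.5]
scene14.npz
stand 352 c [626.3 195.6] s [34.9 29.7] ang 65.6 z 0.0888 mean [624.2 197. ]
hub 55 c [577.3 320. ] s [31.  30.8] ang 28.0 z 0.0347 mean [576.5 320. ]
disc 147 c [576.2 321.9] s [80.3 76.2] ang 2.3 z 0.0195 mean [572.2 324.5]
bearing 63 c [624.4  10.5] s [48.4 66.5] ang 15.8 z 0.0199 mean [628.5   8.9]
block 0
wall 0
foot 0
bar 0
stand0 side 498 c [625.2 188.1] s [30.6 34.9] ang 50.2 z 0.0858 mean [624.5 186.2]
stand0 scene 342 c [625.8 195.7] s [35.  30.5] ang 63.9 z 0.087 mean [624.  196.9]
```

View pics/wrist14.png

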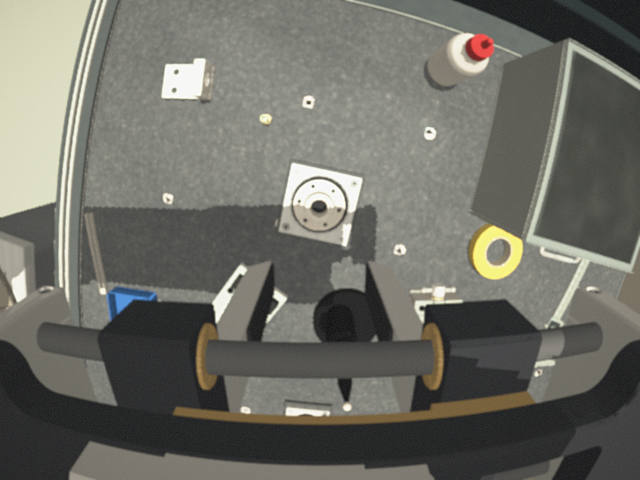

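View pics/scene14.png

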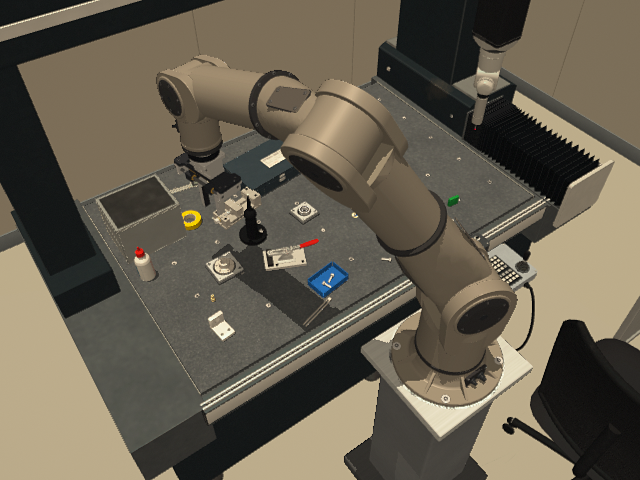

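```bash
python3 -m pendant '[[0,0.009,-0.04,0,0],[0,0.009,-0.04,0,0],[0,0.009,-0.04,0,0],[0,-0.051,-0.006,0,0],[0,-0.051,-0.006,0,0],[0,-0.051,-0.006,0,0],[0,-0.051,-0.006,0,0],[0,-0.051,-0.006,0,0],[0,-0.051,-0.006,0,0],[0,-0.051,-0.006,0,0],[0,-0.051,-0.006,0,0],[0,-0.051,-0.006,0,0]]'; python3 -m pendant '[[0,-0.051,-0.006,0,0],[0,-0.09,0.03,0,0],[0,-0.06,0.03,0,0],[0,-0.06,0.03,0,0],[0,0,0,0,0],[0,0,0,0,0]]'; python3 look.py 15 wrist
python3 - <<'E'
from h import *
p,W=cloud('wrist15.npz',True)
comps(W,.0122,.017)
reg(W,'bearing',.58,.68,-.05,.06,.0175,.05)
reg(W,'block',.56,.66,-.23,-.12,.03,.05)
reg(W,'wall',.59,.68,-.33,-.24,.045,.06)
reg(W,'foot',.55,.68,-.33,-.24,.0175,.0225)
reg(W,'bar',.62,.68,-.33,-.24,.024,.028)
c=p[200:400,300:500,::-1];cv2.imwrite('pics/c15.png',cv2.resize(c,None,fx=3,fy=3))
E
```

```text
t: 32.75
tcp_pos: [0.5223, -0.051, 0.2356]
orientation: [[-0.223, 0.975, -0.015], [0.975, 0.223, 0.009], [0.012, -0.012, -1.0]]
force: [0.3, 0.0, 0.3]
grip_width: 0.047
t: 33.35
tcp_pos: [0.6097, -0.2021, 0.2329]
orientation: [[-0.219, 0.976, -0.016], [0.976, 0.219, 0.008], [0.011, -0.014, -1.0]]
force: [-0.3, 0.7, -0.2]
grip_width: 0.0469
wrist 33.35 [ 0.6097 -0.2021  0.2329] [-0.219  0.976  0.011] 0.0469 [-0.3  0.7 -0.2]
[ 0  0 31 66] 828 c [112.9 -39. ] s [101.4  47.8] ang 82.7 z 0.0135
[354   0  59  56] 1675 c [630.8   9.3] s [60.8 61.2] ang 6.2 z 0.0142
[495 124  10  61] 117 c [794.9 -93.5] s [ 2.9 70.2] ang 7.3 z 0.0145
[304 151  43  62] 1943 c [ 606.6 -173.7] s [45.3 66.1] ang 12.2 z 0.0142
[568 221  38  35] 162 c [ 959.5 -156.8] s [69.8 33.1] ang 36.9 z 0.0148
[568 239  38  34] 139 c [ 978.9 -184.4] s [68.8 32.8] ang 34.2 z 0.0152
[264 247  95  55] 1588 c [ 616.  -281.1] s [106.7  63. ] ang 15.6 z 0.0142
bearing 653 c [629.2   2.7] s [45.5 35.2] ang 73.4 z 0.0208 mean [630.8   7.2]
block 309 c [ 606.7 -173.9] s [ 8.1 35.1] ang 12.6 z 0.0383 mean [ 606.5 -173.4]
wall 451 c [ 635.1 -275.6] s [12.6 41.2] ang 14.2 z 0.0522 mean [ 634.8 -274.3]
foot 1390 c [ 620.7 -277.6] s [79.9 44.6] ang 14.3 z 0.0203 mean [ 607.  -281.8]
bar 322 c [ 645.4 -273.1] s [30.9 45.1] ang 16.6 z 0.0263 mean [ 654.8 -269.3]
```

View pics/wrist15.png

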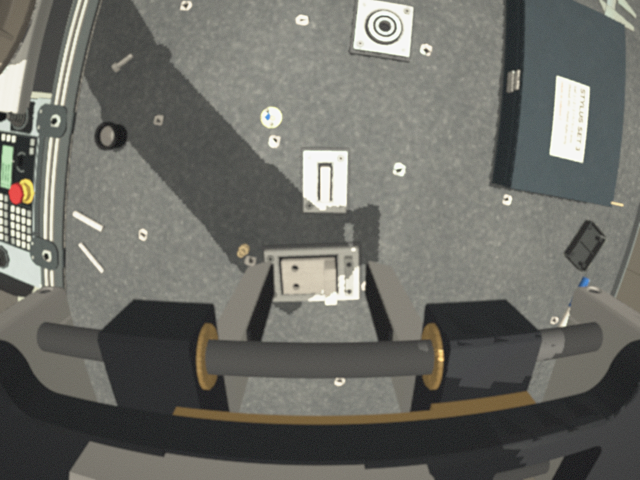

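```bash
python3 - <<'E'
from h import *
p,W=cloud('wrist15.npz',True)
reg(W,'bearing',.60,.66,-.03,.04,.019,.024)
from rig import ticket
print(ticket.sign_off())
E
```

```text
bearing 606 c [631.    7.8] s [34.2 34.7] ang 17.8 z 0.0208 mean [630.9   7.3]
the job is handed in; nothing more can be done
None
```

I put all four parts into their nests and handed the job in at about 33 s. The hand-in reports no verdict. These are my last depth-camera measurements:

| Part | Offset from nest middle | Height reading |
|---|---|---|
| Flange | about 1 mm | hub top at 34.7 mm (34 expected) |
| Bearing | about 1.5 mm | top at 20.8 mm (21 expected) |
| Gauge block | under 1 mm | top at 38.3 mm (38 expected), along the slot |
| Bracket | wall within about 1 mm of its spot | wall top at 52.2 mm (52 expected), wall at the stop-bar end, aligned within about 1.5° |

- **Reference stand:** its measured position stayed within about 1 mm of where it was before any part was moved. The gripper was open and clear of everything at hand-in.
- **Look-alikes:** I left the green block and the second bracket alone.
- **Did not go as commanded:** lifting the flange, the arm stopped short at 0.25 m instead of 0.30 m and the tool tilted about 1°. I corrected the position for that. After release the flange's hub top was within 1 mm of its expected height; I did not measure tilt directly for any part.

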